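# Reassemble the twist-lid grinder and hold it at half-turn

## Task

The grinder on the counter has been cleaned: first slide its flat gate plate down into the grinder's slot until the handle sits on the deck, then put the bayonet lid into the mouth and twist it clockwise (seen from above) against its spring to the half-turn mark, halfway to the lock. Do not let it go on to the lock; finish while still gripping the lid and holding it at half-turn, since the spring turns it back if you let go. Leave the cup, sugar shaker, tart and bun where they are.

Things in the scene. Friction and masses are not known exactly. Their poses are not given: they have to be found in the camera images.
- grinder: Low grey grinder fixed to the counter, 130 (its x) x 170 (its y) mm, deck 92 mm above the counter. Origin under its centre on the counter, z up. Front (-x): round dial, black spout. Raised ribs on the deck 47 to 54 mm from the mouth's axis: a single rib 45 degrees clockwise (from above) from each notch = half-turn mark; a pair of ribs 90 degrees from each notch = lock.
- mouth (a point): Centre of the round mouth at deck height, axes as the grinder's, at y = -30 mm of the grinder. Steel flange 8 mm thick, round opening 60 mm across (lid plug 56 mm), with two notches 16 mm wide on its x axis, at +x and -x, reaching 42 mm from the centre. Chamber 84 mm across below the flange, floor 34 mm below the deck.
- slot (a point): Centre of the grinder's slot at deck height, axes as the grinder's, at y = +62 mm of the grinder. Slot 54 mm long along x, 9 mm wide along y, 58 mm deep, vertical.
- drive (a joint): Turn of the sprung ring inside the mouth, rad: 0 at rest, grows as the lid turns it clockwise, 1.486 at the lock. The lugs meet it about 0.09 rad after the insertion angle, so lid turn = this + 0.09; half-turn (lid turned 0.785) reads 0.70. Spring 0.16 N m/rad back to 0. From about 0.95 the lugs press on sprung lock pins, then click.
- lid: Black bayonet lid standing on its plug. Origin: centre of the plug's underside, z up. Plug 56 mm across, 26 tall, chamfered foot; steel lugs at +x and -x, 12 wide, to 37 mm from the axis, 5 to 15 mm up; disc 80 across, 26 to 34 mm up; grip fin 58 (x) x 14 (y) mm, 34 to 65 mm up. Symmetric by half a turn. Goes in with its x parallel to the grinder's; seated, origin 26 mm below the deck. 0.1-0.2 kg.
- gate_plate: Steel plate standing in the wooden stand. Origin: centre of its lower edge, z up. Blade 50 (x) x 6 (y) mm, 55 tall, rounded lower edge; black handle on top 60 (x) x 12 (y) mm, from 55 to 83 mm. Symmetric by half a turn. In the slot its x is parallel to the grinder's x and the handle's underside rests on the deck, origin 55 mm below it. About 0.1 kg.
- stand: Wooden stand fixed to the counter, 90 (x) x 70 (y) mm, 48 mm tall, with an upright slot along its x, 9 mm wide, 54 mm long, whose floor is 8 mm above the counter; the plate stands in it. Origin under its centre. It is left or right of the grinder, and the lid on the other side.
- cup: White espresso cup, 62 x 89 x 52 mm, bystander; origin under its centre.
- shaker: Sugar shaker, 44 mm across, 90 mm tall, bystander; origin under its centre.
- tart: Berry tart, 71 mm across, 36 mm tall, bystander; origin under its centre.
- bun: Round bun, 76 x 78 x 47 mm, bystander; origin under its centre.
There are look-alikes about, which are no part of the job. Of the things like the gate_plate, leave any that is pink; of the rest the smaller one is meant.

How it is judged:
By the outcome, as a careful person would: the job done as asked, in the order asked, and still so for the second after the job is handed in, while the arm keeps its last pose, push and grip.
It also fails if it takes over 61 s, if anything falls off the work surface, if the arm or the gripper's body presses on something with over 40 N, if the wrist force passes 120 N, or if a joint passes its speed limit or range.

## Robot

A 7-joint arm with a two-finger parallel gripper is mounted at the origin on a cart in front of the work surface, level with it; the furniture and walls round the work are solid. World frame = base frame: x ahead of the robot, y to its left, z up, the work surface at z = 0. Lengths are in m, angles in rad, forces in N, time in s.
With the tool pointing down it reaches from about 0.425 to 0.875 m from the base axis. Payload 4.7 kg.
Tool frame: the origin (TCP) lies at the very end of the fingers, on their centre line; the grasp point (between the pads) lies 19 mm behind it; z points along the fingers, y is the line along which they close (so a half turn about z gives the same grasp; the last joint's range is limited). The gripper opens to 87 mm and grips with 3 to 60 N. Pads are 19 mm wide; open, the fingers measure 117 mm over their backs; the gripper's body (75 mm by 190 mm) begins 51 mm behind the grasp point.
Start: joints at [-1.223, 0.321, -0.07, 1.45, 0.023, 1.371, -0.057], TCP at [0.213, 0.614, 0.223] pointing down, gripper open.
Joint ranges: [-2.86, 2.86], [-0.3, 2.09], [-1.38, 1.24], [0.06, 2.45], [-1.56, 4.7], [0.09, 2.05], [-2.69, 2.69]. Speed limits (rad/s): [2.57, 2.57, 3.14, 3.14, 3.14, 3.14, 3.14].

## Interface

Orientations are given as a rotation vector (axis times angle).
In Python, from bench import ctrl, vision gives the robot as it stands.
- The arm moves only by the tool jog_arm, never from a script. Its argument "increments" is a list of rows, each an object of numbers: "tx", "ty", "tz": the shift along the tool's x, y, z in mm; "wx", "wy", "wz": the turn, a rotation vector about the tool's x, y, z in rad; "gripper": the opening, from 0 (shut) to 1 (fully open). In form: [{"tx": .., "ty": .., "tz": .., "wx": .., "wy": .., "wz": .., "gripper": ..}, ...]. A call has exactly 5 rows; each row is the pose to reach, as a shift and turn from the pose commanded when the call began, along the tool's axes at that moment; what a row does not reach only later rows make up. A row lasts 1/12 s, in which the tool goes at most 41.7 mm and 7.16 degrees, less where a joint would pass 70% of its speed; a pose out of reach is approached as far as the arm can. A call with a gripper value outside its range is refused whole. The fingers move at their own pace and stop on an object; "grip_force" is the grip in N (left out, the last holds). Time passes only in rows, so rows that repeat a pose let the fingers close, or fill a call up. It gives the time, the measured TCP pose, the force, the opening and the grip force at its end, in the units of the state.
- ctrl.get_state(): the state, without advancing time (a new reading comes with each control period).
- vision.get_image(name): name is "scene" or "top" or "wrist"; returns a dict with "color" (384x512x3 uint8, blue, green, red), "fx", "fy", "cx", "cy" (pixels), "extrinsics" (4x4, takes a point from world to camera coordinates). Camera axes: x right, y down, z forward; pixel columns grow to the right and rows downward; lengths in m; the calibration is good to about 2 mm. A picture is of the moment at which its call begins. There is no depth.
- ctrl.close_job(): hands the job in; it is judged then, once.
Trained networks look in the newest picture that a camera, given by its name, has taken for a name from the list of things; names that differ only in an ending like _2 or _b are one class to them, and where a whole thing is asked for, a point or a joint stands for the part that bears it (a point fixed in the world has none). Each returns a list of dicts, best first, with "conf" (0 to 1); they miss things now and then, are a little off and sometimes report something else, mostly with a low value. They report only what shows in the picture. A call takes as long as a camera call. They do not tell look-alikes from the thing itself.
- vision.spot_in(camera, thing): "bbox" ([left, top, right, bottom] in pixels, round what is visible of it).
The state is a dict: "time": time; "joint_positions": joint angles; "qd": joint speeds; "joint_torque": joint torques, N m; "position": TCP position; "tool_rot": TCP orientation; "ft_force": force on the tool from outside, world axes, zero at the start; "torque": the same for the moment, N m; "grip_width": opening from 0.0 (shut) to 1.0 (fully open); "grip_force": force on a finger pad.
Only numpy, scipy, OpenCV 4.12 (cv2) and the standard library are available. Lean on these libraries where they do the work, as an engineer would, in place of code of your own. Each camera call takes 0.05 s, during which the arm holds its last target. There are 200 camera calls.

## Working session

There is one attempt and no reset: what is moved stays moved. The work goes in short steps, Python scripts to look and compute and a tool call to move; the robot and the scene stay as the last step left them, time stands still between calls to the robot, and variables do not carry over. Pictures are saved under pics/ and viewed, at most 11 in all, crops included, and the job is handed in when it is done.

Besides the shell and the picture viewer there is one more tool, called after "Emit:" as a command line: name --argument value ..., lists and objects as JSON in quotes. jog_arm: Moves the arm, as the interface text tells. Its arguments: {"type":"object","properties":{"increments":{"type":"array"},"grip_force":{"type":"number"}},"required":["increments"]}

```bash
mkdir -p pics; cat > h.py <<'E'
from bench import ctrl, vision
import cv2, numpy as np
from scipy.spatial.transform import Rotation as R
def cam(n,f=None):
    i=vision.get_image(n)
    if f: cv2.imwrite('pics/'+f,i['color'])
    return i
def ray(i,u,v,z):
    E=np.array(i['extrinsics']);Rm=E[:3,:3];o=-Rm.T@E[:3,3]
    d=Rm.T@np.array([(u-i['cx'])/i['fx'],(v-i['cy'])/i['fy'],1]);return o+d*(z-o[2])/d[2]
def proj(i,p):
    E=np.array(i['extrinsics']);c=E[:3,:3]@np.array(p)+E[:3,3]
    return np.array([i['fx']*c[0]/c[2]+i['cx'],i['fy']*c[1]/c[2]+i['cy']])
E
python3 - <<'E'
from h import *
s=ctrl.get_state();print(s['time'],s['position'],s['tool_rot'],R.from_rotvec(s['tool_rot']).as_matrix().round(3).tolist())
a=cam('top');b=cam('scene')
cv2.imwrite('pics/a.png',cv2.resize(a['color'],(800,600),interpolation=cv2.INTER_CUBIC))
cv2.imwrite('pics/b.png',cv2.resize(b['color'],(800,600),interpolation=cv2.INTER_CUBIC))
for c,i in(('top',a),('scene',b)):
  print(c,i['fx'],i['cx'],np.array(i['extrinsics']).round(3).tolist())
  for n in ['grinder','lid','gate_plate','stand','cup','shaker','tart','bun']:
    print(n,[(np.round(d['bbox']).tolist(),round(d['conf'],2)) for d in vision.spot_in(c,n)][:4])
E
```

```text
0.0 [0.21282899 0.61359022 0.22144238] [-5.21766918e-01 -3.09774505e+00  3.00004900e-03] [[-0.945, 0.328, -0.001], [0.328, 0.945, -0.002], [-0.0, -0.002, -1.0]]
top 483.32384971083593 258.36834660845295 [[0.005, -1.0, 0.002, 0.112], [-0.998, -0.005, -0.066, 0.488], [0.066, -0.002, -0.998, 1.904], [0.0, 0.0, 0.0, 1.0]]
grinder [([268.0, 178.0, 320.0, 216.0], 0.95)]
lid [([349.0, 194.0, 376.0, 217.0], 0.66)]
gate_plate [([101.0, 194.0, 113.0, 217.0], 0.48), ([196.0, 203.0, 208.0, 205.0], 0.46)]
stand [([224.0, 186.0, 240.0, 211.0], 0.87)]
cup [([193.0, 170.0, 213.0, 187.0], 0.51)]
shaker []
tart [([396.0, 209.0, 413.0, 230.0], 0.59)]
bun [([163.0, 203.0, 185.0, 223.0], 0.65)]
scene 348.5606146711543 259.9047309317471 [[0.642, -0.766, 0.014, -0.233], [-0.335, -0.296, -0.895, 0.291], [0.69, 0.57, -0.447, 0.937], [0.0, 0.0, 0.0, 1.0]]
grinder [([252.0, 193.0, 316.0, 241.0], 0.85)]
lid [([340.0, 244.0, 368.0, 270.0], 0.61), ([384.0, 281.0, 412.0, 306.0], 0.47)]
gate_plate [([204.0, 184.0, 220.0, 204.0], 0.78)]
stand [([219.0, 196.0, 247.0, 217.0], 0.69)]
cup [([224.0, 180.0, 240.0, 194.0], 0.47)]
shaker [([352.0, 222.0, 365.0, 243.0], 0.69)]
tart [([381.0, 286.0, 409.0, 304.0], 0.59)]
bun []
```

View pics/a.png

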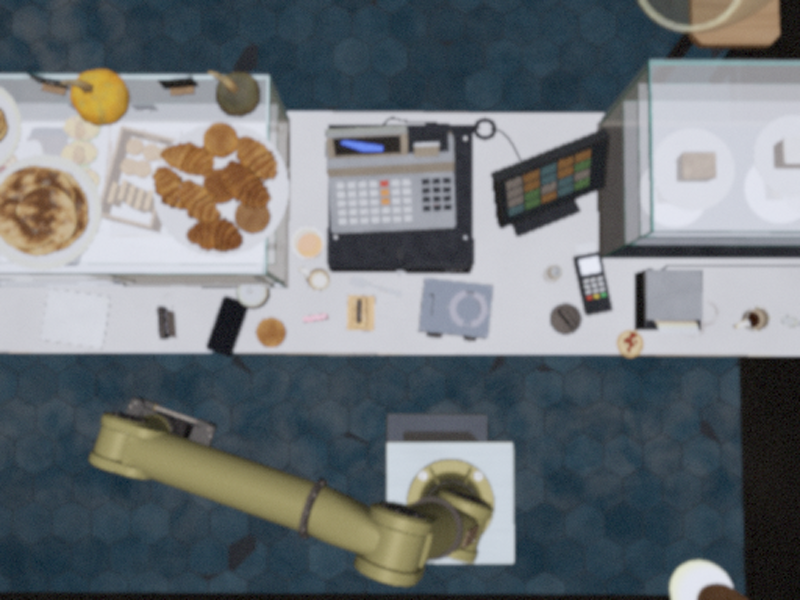

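View pics/b.png

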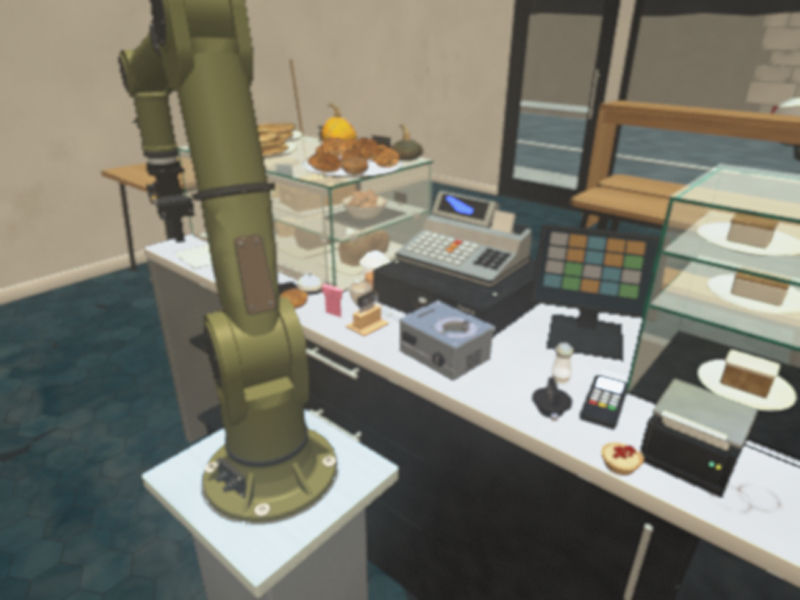

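The top view shows the grinder at (455,308), the stand with a dark handle in it at (361,313), a pink look-alike at (316,318), a dark piece at (166,322), and the lid at (566,318). The tart is at (630,343), the bun at (271,332) and the cup at (318,279). I'll check the plate candidates in one close crop.

```bash
python3 - <<'E'
from h import *
a=cam('top')
c=a['color']
def up(x,k): return cv2.resize(x,None,fx=k,fy=k,interpolation=cv2.INTER_CUBIC)
m=np.zeros((600,800,3),np.uint8)
x=up(c[180:220,190:270],9)  #720x360
m[:360,:720]=x
y=up(c[190:222,92:124],7); m[365:365+224,:224]=y
z=up(c[185:222,340:385],6); m[365:365+222,240:240+270]=z
cv2.imwrite('pics/c.png',m)
for n,u,v,h in [('grinder',294,197,.092),('mouth?',299,195.5,.092),('standplate',230,200,.09),('pink',202,204,.08),('dark',107,206,.08),('lid',362,204,.05),('tart',403,220,.03),('cup',203,179,.05),('shaker',353,174,.05),('bun',173,213,.03)]:
  print(n,ray(a,u,v,h).round(3))
E
```

```text
grinder [ 0.487 -0.022  0.092]
mouth? [ 0.493 -0.041  0.092]
standplate [0.474 0.223 0.09 ]
pink [0.459 0.33  0.08 ]
dark [0.449 0.694 0.08 ]
lid [ 0.464 -0.29   0.05 ]
tart [ 0.403 -0.455  0.03 ]
cup [0.558 0.331 0.05 ]
shaker [ 0.581 -0.256  0.05 ]
bun [0.426 0.45  0.03 ]
```

View pics/c.png

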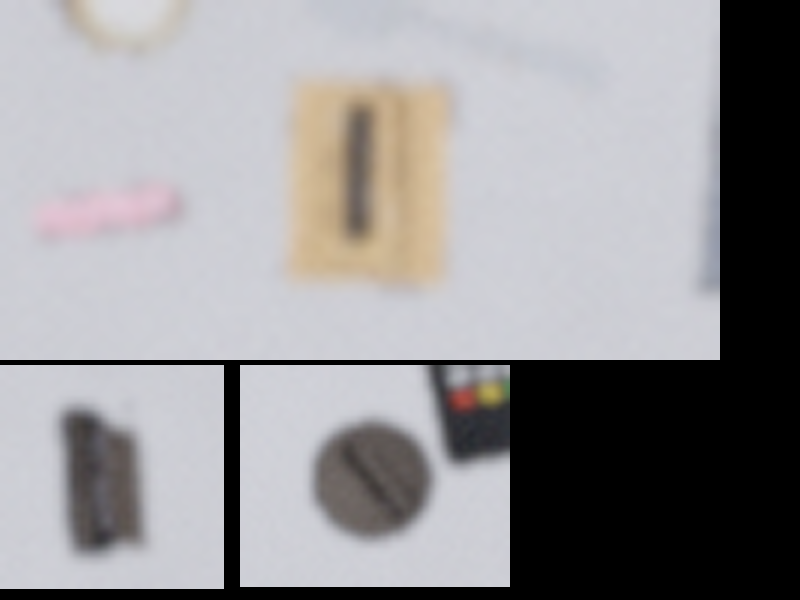

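The plates I could mistake for the right one are the pink one at (202,204), a larger dark one at (107,206) with a handle about 78 mm long, and the one in the stand at (230,199) with a handle about 60 mm long. I choose the one in the stand. The lid's fin runs diagonally at (362,204). Moving above the stand now.

Emit:
jog_arm --increments '[{"tx":-25,"ty":-19},{"tx":-50,"ty":-38},{"tx":-76,"ty":-57},{"tx":-101,"ty":-75},{"tx":-126,"ty":-94}]'

```text
validation failed for argument at $.in...
```

Emit:
jog_arm --increments '[{"tx":-25,"ty":-19},{"tx":-50,"ty":-38},{"tx":-76,"ty":-57},{"tx":-101,"ty":-75},{"tx":-126,"ty":-94}]'

```text
validation failed for argument at $.in...
```

Emit:
jog_arm --increments '[{"tx":-25,"ty":-19,"wz":-0.06},{"tx":-50,"ty":-38,"wz":-0.12},{"tx":-76,"ty":-57,"wz":-0.18},{"tx":-101,"ty":-75,"wz":-0.24},{"tx":-126,"ty":-94,"wz":-0.3}]'

```text
validation failed for argument at $.in...
```

```bash
cat >> h.py <<'E'
def st():
    s=ctrl.get_state();Rm=R.from_rotvec(s['tool_rot']).as_matrix()
    print('t',round(s['time'],2),'p',np.round(s['position'],4),'yawY',round(np.degrees(np.arctan2(Rm[1,1],Rm[0,1])),2),'tilt',Rm[:,2].round(4),'F',np.round(s['ft_force'],2),'M',np.round(s['torque'],2),'g',np.round(s['grip_width'],3),np.round(s['grip_force'],1),'q',np.round(s['joint_positions'],2))
    return s,Rm
E
python3 - <<'E'
from h import *
st();w=cam('wrist','w1.png')
print(w['fx'],w['cx'],w['cy'],np.array(w['extrinsics']).round(3).tolist())
for n in ['gate_plate','stand','grinder']: print(n,vision.spot_in('wrist',n)[:2])
st()
E
```

```text
t 0.95 p [0.213  0.6141 0.2226] yawY 70.88 tilt [ 1.e-04  1.e-04 -1.e+00] F [-0.4  -0.12  0.89] M [-0.02  0.04  0.01] g 1.001 0.0 q [-1.22  0.32 -0.07  1.45  0.02  1.37 -0.06]
292.50418543035755 254.2418698846222 193.30904671541117 [[0.327, 0.945, 0.0, -0.65], [0.905, -0.313, 0.286, -0.036], [0.271, -0.093, -0.958, 0.39], [0.0, 0.0, 0.0, 1.0]]
gate_plate []
stand []
grinder []
t 1.15 p [0.213  0.6141 0.2226] yawY 70.88 tilt [ 0. -0. -1.] F [-0.17 -0.18 -0.2 ] M [ 0.01  0.03 -0.04] g 0.998 0.0 q [-1.22  0.32 -0.07  1.45  0.02  1.37 -0.06]
```

View pics/w1.png

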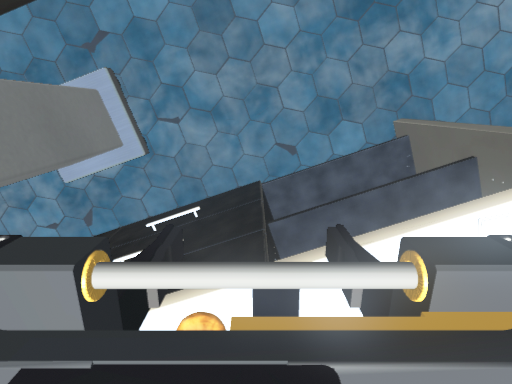

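The wrist picture shows only the floor and the counter edge, because the moves were refused. I'll send full rows.

Emit:
jog_arm --increments '[{"tx":-25,"ty":-19,"tz":0,"wx":0,"wy":0,"wz":0,"gripper":1},{"tx":-50,"ty":-38,"tz":0,"wx":0,"wy":0,"wz":0,"gripper":1},{"tx":-76,"ty":-57,"tz":0,"wx":0,"wy":0,"wz":0,"gripper":1},{"tx":-101,"ty":-75,"tz":0,"wx":0,"wy":0,"wz":0,"gripper":1},{"tx":-126,"ty":-94,"tz":0,"wx":0,"wy":0,"wz":0,"gripper":1}]' --grip_force 20

```text
time: 1.57
position: [0.302, 0.4828, 0.2227]
tool_rot: [0.522, 3.098, 0.001]
ft_force: [1.0, 0.1, 0.2]
grip_width: 1.001
grip_force: 0.0
```

Emit:
jog_arm --increments '[{"tx":-25,"ty":-19,"tz":0,"wx":0,"wy":0,"wz":0,"gripper":1},{"tx":-50,"ty":-38,"tz":0,"wx":0,"wy":0,"wz":0,"gripper":1},{"tx":-76,"ty":-57,"tz":0,"wx":0,"wy":0,"wz":0,"gripper":1},{"tx":-101,"ty":-75,"tz":0,"wx":0,"wy":0,"wz":0,"gripper":1},{"tx":-126,"ty":-94,"tz":0,"wx":0,"wy":0,"wz":0,"gripper":1}]'

```text
time: 1.98
position: [0.3902, 0.3527, 0.2229]
tool_rot: [0.522, 3.098, 0.001]
ft_force: [0.2, 1.2, -0.4]
grip_width: 1.004
grip_force: 0.0
```

Emit:
jog_arm --increments '[{"tx":-25,"ty":-19,"tz":0,"wx":0,"wy":0,"wz":-0.06,"gripper":1},{"tx":-50,"ty":-38,"tz":0,"wx":0,"wy":0,"wz":-0.12,"gripper":1},{"tx":-76,"ty":-57,"tz":0,"wx":0,"wy":0,"wz":-0.18,"gripper":1},{"tx":-101,"ty":-75,"tz":0,"wx":0,"wy":0,"wz":-0.24,"gripper":1},{"tx":-126,"ty":-94,"tz":0,"wx":0,"wy":0,"wz":-0.3,"gripper":1}]'

```text
time: 2.4
position: [0.4785, 0.2226, 0.2229]
tool_rot: [0.048, 3.141, 0.001]
ft_force: [0.1, 0.3, -0.4]
grip_width: 1.0
grip_force: 0.0
```

```bash
python3 - <<'E'
from h import *
w=cam('wrist','w2.png');st()
print(w['fx'],w['cx'],w['cy'],np.array(w['extrinsics']).round(3).tolist())
for n in ['gate_plate','stand','grinder']: print(n,vision.spot_in('wrist',n)[:2])
E
```

```text
t 2.45 p [0.4827 0.215  0.2231] yawY 87.89 tilt [ 0.0035 -0.0036 -1.    ] F [ 2.69 -6.18  0.34] M [-0.42 -0.25 -0.02] g 1.001 0.0 q [-0.73  0.06  0.26  1.76 -0.01  1.32  1.07]
292.50418543035755 254.2418698846222 193.30904671541117 [[0.03, 1.0, 0.001, -0.237], [0.958, -0.029, 0.287, -0.487], [0.287, -0.008, -0.958, 0.255], [0.0, 0.0, 0.0, 1.0]]
gate_plate [{'bbox': [326.8, 142.0, 390.8, 176.1], 'conf': 0.56}, {'bbox': [0.0, 120.3, 147.4, 260.8], 'conf': 0.28}]
stand [{'bbox': [231.5, 136.8, 286.7, 206.9], 'conf': 0.61}]
grinder [{'bbox': [0.0, 121.8, 148.9, 263.5], 'conf': 0.82}]
```

View pics/w2.png

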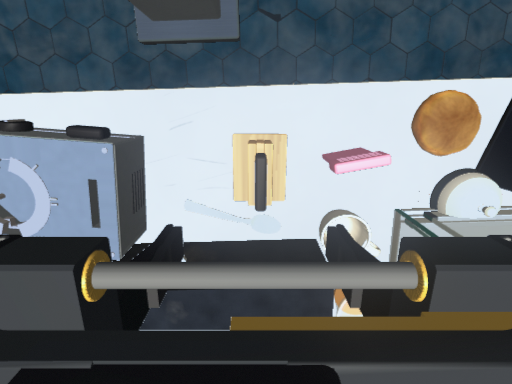

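The wrist picture shows the plate's black handle from (261,153) to (261,211) in the stand. The grinder slot is at (95,203), and the mouth is at the left edge near (10,200).

```bash
python3 - <<'E'
from h import *
i=vision.get_image('wrist')
s,Rm=st()
c=i['color']
k=lambda x,s:cv2.resize(x,None,fx=s,fy=s,interpolation=cv2.INTER_CUBIC)
m=np.zeros((600,800,3),np.uint8)
m[:440,:480]=k(c[125:235,215:335],4)
m[:600,490:800]=k(c[110:260,75:152],4)[:600,:310] if k(c[110:260,75:152],4).shape[1]>=310 else np.pad(k(c[110:260,75:152],4),((0,0),(0,2),(0,0)))
cv2.imwrite('pics/d.png',m)
np.savez('wi.npz',**{q:np.array(v) for q,v in i.items()})
E
```

```text
t 2.65 p [0.4774 0.2245 0.2226] yawY 88.05 tilt [-2.e-04  8.e-04 -1.e+00] F [-0.6   0.86  0.1 ] M [ 0.07  0.03 -0.03] g 1.001 0.0 q [-0.73  0.06  0.25  1.76 -0.02  1.32  1.06]
```

View pics/d.png

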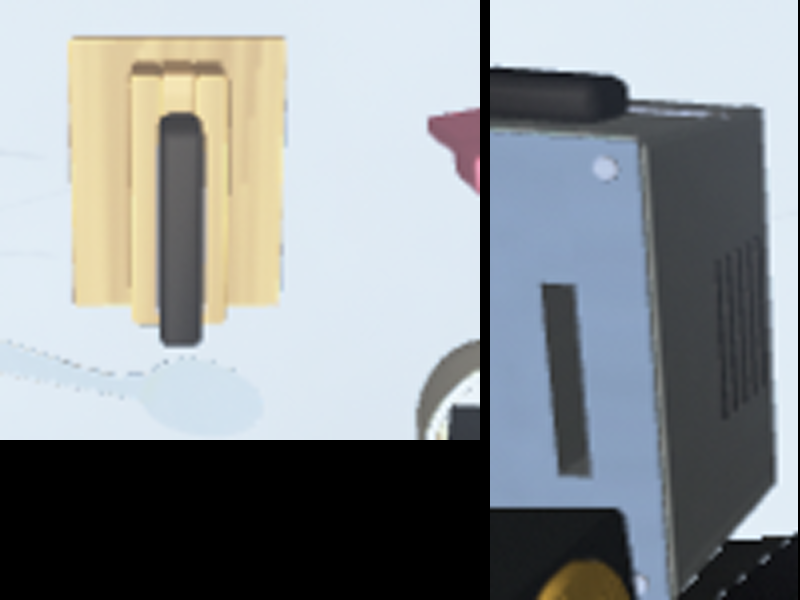

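```bash
python3 - <<'E'
from h import *
i=np.load('wi.npz');i={k:i[k] for k in i.files}
f=lambda n,p,z:print(n,ray(i,*p,z)[:2].round(4))
for z in(.091,):
  f('hfront',(260.5,157.5),z);f('hback',(260.3,211.2),z)
g=lambda x,y:(75+(x-490)/4,110+y/4)
P=[ray(i,*g(*p),.092)[:2] for p in[(542,284),(575,284),(592,476),(558,476)]]
print(np.round(P,4),np.mean(P,0));a=(P[2]+P[3]-P[0]-P[1])/2;print(np.linalg.norm(a),np.degrees(np.arctan2(a[1],a[0])),np.linalg.norm(P[1]-P[0]))
e=[ray(i,*g(*p),.092)[:2] for p in[(638,138),(666,598)]];a=e[1]-e[0];print('edge',e,np.degrees(np.arctan2(a[1],a[0])))
for p in[(69,37),(285,37),(282,304),(75,304)]: f('st',(215+p[0]/4,125+p[1]/4),.0)
E
```

```text
hfront [0.4503 0.2305]
hback [0.5079 0.2286]
[[0.4681 0.0523]
 [0.4684 0.0608]
 [0.5218 0.0552]
 [0.5214 0.046 ]] [0.49492087 0.053566  ]
0.05367658345877257 -6.3750590567105565 0.008490723152104074
edge [array([0.43184553, 0.08353347]), array([0.55922281, 0.06895692])] -6.528304975339316
st [0.4343 0.1964]
st [0.4368 0.2661]
st [0.5276 0.2647]
st [0.5251 0.1932]
```

Plate centre is (0.479, 0.230) at yaw -1.9°. The slot is at (0.495, 0.054) at yaw -6.4°, which puts the mouth at about (0.485, -0.038). Descending to grasp.

Emit:
jog_arm --increments '[{"tx":-1.5,"ty":5,"tz":25,"wx":0,"wy":0,"wz":0,"gripper":0.6},{"tx":-1.5,"ty":5,"tz":50,"wx":0,"wy":0,"wz":0,"gripper":0.6},{"tx":-1.5,"ty":5,"tz":75,"wx":0,"wy":0,"wz":0,"gripper":0.6},{"tx":-1.5,"ty":5,"tz":95,"wx":0,"wy":0,"wz":0,"gripper":0.6},{"tx":-1.5,"ty":5,"tz":115,"wx":0,"wy":0,"wz":0,"gripper":0.6}]'

```text
time: 3.07
position: [0.478, 0.2307, 0.1063]
tool_rot: [-0.048, -3.14, -0.001]
ft_force: [0.1, 0.5, 0.5]
grip_width: 0.708
grip_force: 0.0
```

Emit:
jog_arm --increments '[{"tx":0,"ty":0,"tz":15,"wx":0,"wy":0,"wz":0,"gripper":0.6},{"tx":0,"ty":0,"tz":28,"wx":0,"wy":0,"wz":0,"gripper":0.6},{"tx":0,"ty":0,"tz":38,"wx":0,"wy":0,"wz":0,"gripper":0.6},{"tx":0,"ty":0,"tz":42,"wx":0,"wy":0,"wz":0,"gripper":0.6},{"tx":0,"ty":0,"tz":42,"wx":0,"wy":0,"wz":0,"gripper":0.6}]'

```text
time: 3.48
position: [0.4784, 0.2294, 0.0647]
tool_rot: [-0.051, -3.14, 0.001]
ft_force: [0.5, 0.1, -0.5]
grip_width: 0.6
grip_force: 0.0
```

Emit:
jog_arm --increments '[{"tx":0,"ty":0,"tz":0,"wx":0,"wy":0,"wz":0,"gripper":0.3},{"tx":0,"ty":0,"tz":0,"wx":0,"wy":0,"wz":0,"gripper":0.1},{"tx":0,"ty":0,"tz":0,"wx":0,"wy":0,"wz":0,"gripper":0},{"tx":0,"ty":0,"tz":0,"wx":0,"wy":0,"wz":0,"gripper":0},{"tx":0,"ty":0,"tz":0,"wx":0,"wy":0,"wz":0,"gripper":0}]' --grip_force 25

```text
time: 3.9
position: [0.4798, 0.229, 0.0661]
tool_rot: [0.053, 3.14, 0.001]
ft_force: [0.9, 0.0, 1.5]
grip_width: 0.306
grip_force: 0.0
```

Emit:
jog_arm --increments '[{"tx":0,"ty":0,"tz":0,"wx":0,"wy":0,"wz":0,"gripper":0},{"tx":0,"ty":0,"tz":0,"wx":0,"wy":0,"wz":0,"gripper":0},{"tx":0,"ty":0,"tz":0,"wx":0,"wy":0,"wz":0,"gripper":0},{"tx":0,"ty":0,"tz":0,"wx":0,"wy":0,"wz":0,"gripper":0},{"tx":0,"ty":0,"tz":0,"wx":0,"wy":0,"wz":0,"gripper":0}]'

```text
time: 4.32
position: [0.4795, 0.2288, 0.0657]
tool_rot: [0.053, 3.141, 0.0]
ft_force: [-0.2, -0.8, 0.2]
grip_width: 0.139
grip_force: 25.0
```

```bash
python3 -c "
from h import *
st()"
```

```text
t 4.32 p [0.4795 0.2288 0.0657] yawY 88.06 tilt [ 2.e-04  1.e-04 -1.e+00] F [-0.24 -0.82  0.2 ] M [-0.03 -0.   -0.  ] g 0.139 25.0 q [-0.72  0.21  0.25  1.93 -0.06  1.01  1.09]
```

Emit:
jog_arm --increments '[{"tx":0,"ty":0,"tz":-15,"wx":0,"wy":0,"wz":0,"gripper":0},{"tx":0,"ty":0,"tz":-40,"wx":0,"wy":0,"wz":0,"gripper":0},{"tx":0,"ty":0,"tz":-70,"wx":0,"wy":0,"wz":0,"gripper":0},{"tx":0,"ty":0,"tz":-100,"wx":0,"wy":0,"wz":0,"gripper":0},{"tx":0,"ty":0,"tz":-116,"wx":0,"wy":0,"wz":0,"gripper":0}]'

```text
time: 4.73
position: [0.4806, 0.2293, 0.1849]
tool_rot: [0.053, 3.138, 0.004]
ft_force: [0.7, 0.5, 0.2]
grip_width: 0.135
grip_force: 25.0
```

Emit:
jog_arm --increments '[{"tx":-3,"ty":-25,"tz":0,"wx":0,"wy":0,"wz":0.02,"gripper":0},{"tx":-8,"ty":-65,"tz":0,"wx":0,"wy":0,"wz":0.04,"gripper":0},{"tx":-13,"ty":-105,"tz":0,"wx":0,"wy":0,"wz":0.06,"gripper":0},{"tx":-18,"ty":-145,"tz":0,"wx":0,"wy":0,"wz":0.078,"gripper":0},{"tx":-21.3,"ty":-174.4,"tz":0,"wx":0,"wy":0,"wz":0.078,"gripper":0}]'

```text
time: 5.15
position: [0.4944, 0.0496, 0.1811]
tool_rot: [-0.181, -3.136, 0.002]
ft_force: [0.1, -0.4, -2.1]
grip_width: 0.135
grip_force: 25.0
```

Emit:
jog_arm --increments '[{"tx":0,"ty":0,"tz":0,"wx":0,"wy":0,"wz":0,"gripper":0},{"tx":0,"ty":0,"tz":0,"wx":0,"wy":0,"wz":0,"gripper":0},{"tx":0,"ty":0,"tz":0,"wx":0,"wy":0,"wz":0,"gripper":0},{"tx":0,"ty":0,"tz":0,"wx":0,"wy":0,"wz":0,"gripper":0},{"tx":0,"ty":0,"tz":0,"wx":0,"wy":0,"wz":0,"gripper":0}]'

```text
time: 5.57
position: [0.4946, 0.0553, 0.1813]
tool_rot: [-0.171, -3.136, -0.0]
ft_force: [-0.3, 0.0, -1.5]
grip_width: 0.134
grip_force: 25.0
```

```bash
python3 - <<'E'
from h import *
st();i=cam('wrist')
m=cv2.resize(i['color'][110:250,120:320],None,fx=4,fy=4,interpolation=cv2.INTER_CUBIC)
cv2.imwrite('pics/e.png',m)
np.savez('wi.npz',**{q:np.array(v) for q,v in i.items()})
st()
E
```

```text
t 5.57 p [0.4946 0.0553 0.1813] yawY 83.75 tilt [-4.e-04  0.e+00 -1.e+00] F [-0.26  0.04 -1.53] M [ 0.05  0.   -0.  ] g 0.134 25.0 q [-0.56  0.01  0.4   1.89 -0.01  1.24  1.3 ]
t 5.62 p [0.4946 0.0552 0.1813] yawY 83.75 tilt [-4.e-04  0.e+00 -1.e+00] F [-0.08 -0.09 -0.7 ] M [ 0.03 -0.01 -0.01] g 0.138 25.0 q [-0.56  0.01  0.4   1.89 -0.01  1.24  1.3 ]
```

View pics/e.png

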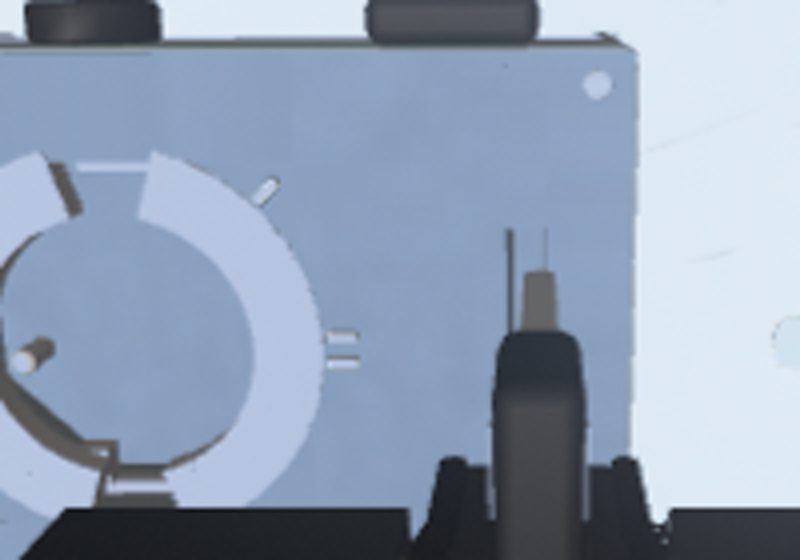

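The view shows the slot mouth's left edge at crop x≈507 and right edge at ≈546, with its front end at row 229. The blade's lower front end is at x 524–555, row 271, so it sits slightly to the right.

```bash
python3 - <<'E'
from h import *
i=np.load('wi.npz');i={k:i[k] for k in i.files}
g=lambda x,y:(120+x/4,110+y/4)
for n,x,y,z in[('slotL',506,229,.092),('slotR',547,229,.092),('slotL2',508,325,.092),('bladeL',524,271,.1233),('bladeR',555,271,.1233),('mouthribs',344,349,.092),('rib1',266,191,.092),('flangeright',323,340,.092),('deckR0',637,60,.092),('deckR1',631,450,.092),('notchL',75,217,.092),('notchR',138,217,.092)]:
  print(n,ray(i,*g(x,y),z)[:2].round(4))
E
```

```text
slotL [0.4673 0.0515]
slotR [0.4683 0.0604]
slotL2 [0.489  0.0494]
bladeL [0.4696 0.0555]
bladeR [0.4702 0.0614]
mouthribs [0.4906 0.0121]
rib1 [0.4534 0.0009]
flangeright [0.488  0.0078]
deckR0 [0.4346 0.0829]
deckR1 [0.5219 0.0741]
notchL [ 0.4545 -0.0413]
notchR [ 0.456  -0.0277]
```

Emit:
jog_arm --increments '[{"tx":0,"ty":-2.6,"tz":5,"wx":0,"wy":0,"wz":0,"gripper":0},{"tx":0,"ty":-2.6,"tz":15,"wx":0,"wy":0,"wz":0,"gripper":0},{"tx":0,"ty":-2.6,"tz":23,"wx":0,"wy":0,"wz":0,"gripper":0},{"tx":0,"ty":-2.6,"tz":27,"wx":0,"wy":0,"wz":0,"gripper":0},{"tx":0,"ty":-2.6,"tz":27,"wx":0,"wy":0,"wz":0,"gripper":0}]'

```text
time: 6.03
position: [0.4933, 0.0511, 0.1528]
tool_rot: [-0.175, -3.134, 0.002]
ft_force: [-1.1, 0.1, -0.1]
grip_width: 0.135
grip_force: 25.0
```

Emit:
jog_arm --increments '[{"tx":0,"ty":0,"tz":4,"wx":0,"wy":0,"wz":0,"gripper":0},{"tx":0,"ty":0,"tz":8,"wx":0,"wy":0,"wz":0,"gripper":0},{"tx":0,"ty":0,"tz":12,"wx":0,"wy":0,"wz":0,"gripper":0},{"tx":0,"ty":0,"tz":14,"wx":0,"wy":0,"wz":0,"gripper":0},{"tx":0,"ty":0,"tz":14,"wx":0,"wy":0,"wz":0,"gripper":0}]'

```text
time: 6.45
position: [0.4942, 0.0513, 0.14]
tool_rot: [-0.175, -3.136, 0.0]
ft_force: [0.1, 0.8, -1.4]
grip_width: 0.14
grip_force: 25.0
```

```bash
python3 - <<'E'
from h import *
st()
E
```

```text
t 6.45 p [0.4942 0.0513 0.14  ] yawY 83.6 tilt [-6.e-04  0.e+00 -1.e+00] F [ 0.12  0.79 -1.43] M [ 0.09  0.05 -0.  ] g 0.14 25.0 q [-0.55  0.05  0.41  1.94 -0.02  1.15  1.32]
```

No contact force with the blade 10 mm in, so I continue down.

Emit:
jog_arm --increments '[{"tx":0,"ty":0,"tz":4,"wx":0,"wy":0,"wz":0,"gripper":0},{"tx":0,"ty":0,"tz":10,"wx":0,"wy":0,"wz":0,"gripper":0},{"tx":0,"ty":0,"tz":16,"wx":0,"wy":0,"wz":0,"gripper":0},{"tx":0,"ty":0,"tz":22,"wx":0,"wy":0,"wz":0,"gripper":0},{"tx":0,"ty":0,"tz":24,"wx":0,"wy":0,"wz":0,"gripper":0}]'

```text
time: 6.87
position: [0.4939, 0.0514, 0.1153]
tool_rot: [-0.175, -3.135, 0.0]
ft_force: [-0.8, 0.3, -0.9]
grip_width: 0.135
grip_force: 25.0
```

Emit:
jog_arm --increments '[{"tx":0,"ty":0,"tz":5,"wx":0,"wy":0,"wz":0,"gripper":0},{"tx":0,"ty":0,"tz":10,"wx":0,"wy":0,"wz":0,"gripper":0},{"tx":0,"ty":0,"tz":14,"wx":0,"wy":0,"wz":0,"gripper":0},{"tx":0,"ty":0,"tz":17,"wx":0,"wy":0,"wz":0,"gripper":0},{"tx":0,"ty":0,"tz":18,"wx":0,"wy":0,"wz":0,"gripper":0}]'

```text
time: 7.28
position: [0.4943, 0.0513, 0.098]
tool_rot: [-0.175, -3.136, -0.0]
ft_force: [1.4, 0.7, -0.2]
grip_width: 0.134
grip_force: 25.0
```

```bash
python3 - <<'E'
from h import *
st()
E
```

```text
t 7.28 p [0.4943 0.0513 0.098 ] yawY 83.6 tilt [-5.e-04  0.e+00 -1.e+00] F [ 1.37  0.73 -0.2 ] M [0.22 0.07 0.  ] g 0.134 25.0 q [-0.55  0.1   0.41  1.99 -0.05  1.07  1.34]
```

Emit:
jog_arm --increments '[{"tx":0,"ty":0,"tz":1,"wx":0,"wy":0,"wz":0,"gripper":0},{"tx":0,"ty":0,"tz":2,"wx":0,"wy":0,"wz":0,"gripper":0},{"tx":0,"ty":0,"tz":3,"wx":0,"wy":0,"wz":0,"gripper":0},{"tx":0,"ty":0,"tz":4,"wx":0,"wy":0,"wz":0,"gripper":0},{"tx":0,"ty":0,"tz":4.5,"wx":0,"wy":0,"wz":0,"gripper":0}]'

```text
time: 7.7
position: [0.4948, 0.0513, 0.0947]
tool_rot: [0.176, 3.136, 0.001]
ft_force: [-2.4, 0.6, 7.1]
grip_width: 0.139
grip_force: 25.0
```

```bash
python3 - <<'E'
from h import *
st()
E
```

```text
t 7.7 p [0.4948 0.0513 0.0947] yawY 83.59 tilt [ 4.e-04  4.e-04 -1.e+00] F [-2.41  0.61  7.07] M [ 0.13  0.52 -0.02] g 0.139 25.0 q [-0.55  0.1   0.41  1.99 -0.05  1.06  1.35]
```

The plate is seated: there is 7 N of upward contact at exactly the predicted height. I release, rise, and work out the clearances and the lid pose.

Emit:
jog_arm --increments '[{"tx":0,"ty":0,"tz":0,"wx":0,"wy":0,"wz":0,"gripper":0.3},{"tx":0,"ty":0,"tz":0,"wx":0,"wy":0,"wz":0,"gripper":0.5},{"tx":0,"ty":0,"tz":0,"wx":0,"wy":0,"wz":0,"gripper":0.5},{"tx":0,"ty":0,"tz":0,"wx":0,"wy":0,"wz":0,"gripper":0.5},{"tx":0,"ty":0,"tz":0,"wx":0,"wy":0,"wz":0,"gripper":0.5}]'

```text
time: 8.12
position: [0.4945, 0.0511, 0.094]
tool_rot: [-0.176, -3.137, 0.0]
ft_force: [0.1, 0.5, 0.3]
grip_width: 0.424
grip_force: 0.0
```

Emit:
jog_arm --increments '[{"tx":0,"ty":0,"tz":-10,"wx":0,"wy":0,"wz":0,"gripper":0.5},{"tx":0,"ty":0,"tz":-30,"wx":0,"wy":0,"wz":0,"gripper":0.5},{"tx":0,"ty":0,"tz":-60,"wx":0,"wy":0,"wz":0,"gripper":0.6},{"tx":0,"ty":0,"tz":-95,"wx":0,"wy":0,"wz":0,"gripper":0.6},{"tx":0,"ty":0,"tz":-125,"wx":0,"wy":0,"wz":0,"gripper":0.6}]'

```text
time: 8.53
position: [0.4946, 0.051, 0.2217]
tool_rot: [0.176, 3.135, 0.001]
ft_force: [-0.3, -0.1, -0.5]
grip_width: 0.582
grip_force: 0.0
```

```bash
python3 - <<'E'
from h import *
st()
i=cam('top')
for n,u,v in[('base front',256,173),('reg front',250,147),('reg R front',292,147),('monitor base',350,150),('lid',362,204)]:
  for z in(0,.1,.2): print(n,z,ray(i,u,v,z)[:2].round(3))
w=cam('wrist');m=w['color'][60:240]
a=i['color'][190:216,346:378]
mm=np.zeros((600,768,3),np.uint8);mm[:270]=cv2.resize(m,(768,270));mm[280:592,:384]=cv2.resize(a,(384,312),interpolation=cv2.INTER_CUBIC)
sc=cam('scene');mm[280:600,390:768]=cv2.resize(sc['color'][140:260,250:392],(378,320),interpolation=cv2.INTER_CUBIC)
cv2.imwrite('pics/f.png',mm)
E
```

```text
t 8.53 p [0.4946 0.051  0.2217] yawY 83.58 tilt [ 1.2e-03  3.0e-04 -1.0e+00] F [-0.28 -0.14 -0.54] M [ 0.04 -0.04  0.01] g 0.582 0.0 q [-0.56 -0.02  0.41  1.84  0.01  1.32  1.3 ]
base front 0 [0.589 0.124]
base front 0.1 [0.577 0.124]
base front 0.2 [0.565 0.124]
reg front 0 [0.694 0.149]
reg front 0.1 [0.677 0.147]
reg front 0.2 [0.66  0.146]
reg R front 0 [ 0.695 -0.02 ]
reg R front 0.1 [ 0.678 -0.013]
reg R front 0.2 [ 0.661 -0.006]
monitor base 0 [ 0.684 -0.254]
monitor base 0.1 [ 0.668 -0.235]
monitor base 0.2 [ 0.651 -0.216]
lid 0 [ 0.467 -0.301]
lid 0.1 [ 0.461 -0.279]
lid 0.2 [ 0.456 -0.258]
```

View pics/f.png

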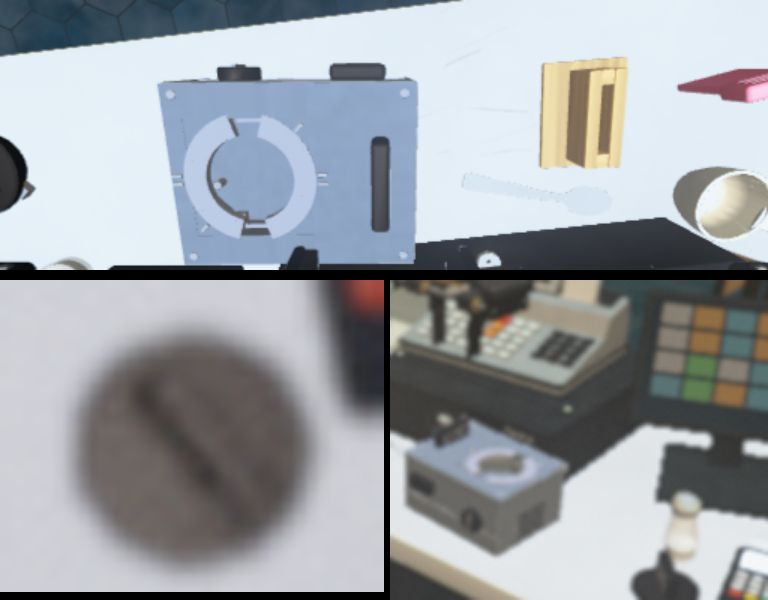

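The plate now sits in the slot with its handle on the deck, and the stand is empty. The lid fin's yaw is about +38°. I move above the lid, turning so that joint 7 keeps its range for the twist.

Emit:
jog_arm --increments '[{"tx":-1,"ty":-34,"tz":0,"wx":0,"wy":0,"wz":0,"gripper":0.6},{"tx":-2,"ty":-68,"tz":0,"wx":0,"wy":0,"wz":0,"gripper":0.6},{"tx":-3,"ty":-102,"tz":0,"wx":0,"wy":0,"wz":0,"gripper":0.6},{"tx":-4,"ty":-136,"tz":0,"wx":0,"wy":0,"wz":0,"gripper":0.6},{"tx":-4.4,"ty":-171,"tz":0,"wx":0,"wy":0,"wz":0,"gripper":0.6}]'

```text
time: 9.1
position: [0.4787, -0.1204, 0.2181]
tool_rot: [-0.175, -3.135, -0.0]
ft_force: [0.5, 0.3, 0.4]
grip_width: 0.601
grip_force: 0.0
```

Emit:
jog_arm --increments '[{"tx":-1,"ty":-34,"tz":0,"wx":0,"wy":0,"wz":0,"gripper":0.6},{"tx":-2,"ty":-68,"tz":0,"wx":0,"wy":0,"wz":0,"gripper":0.6},{"tx":-3,"ty":-102,"tz":0,"wx":0,"wy":0,"wz":0,"gripper":0.6},{"tx":-4,"ty":-136,"tz":0,"wx":0,"wy":0,"wz":0,"gripper":0.6},{"tx":-4.4,"ty":-171,"tz":0,"wx":0,"wy":0,"wz":0,"gripper":0.6}]'

```text
time: 9.52
position: [0.4641, -0.2906, 0.2181]
tool_rot: [-0.175, -3.135, -0.001]
ft_force: [1.7, -0.8, 0.2]
grip_width: 0.597
grip_force: 0.0
```

Emit:
jog_arm --increments '[{"tx":0,"ty":0,"tz":0,"wx":0,"wy":0,"wz":0.118,"gripper":0.6},{"tx":0,"ty":0,"tz":0,"wx":0,"wy":0,"wz":0.236,"gripper":0.6},{"tx":0,"ty":0,"tz":0,"wx":0,"wy":0,"wz":0.355,"gripper":0.6},{"tx":0,"ty":0,"tz":0,"wx":0,"wy":0,"wz":0.473,"gripper":0.6},{"tx":0,"ty":0,"tz":0,"wx":0,"wy":0,"wz":0.592,"gripper":0.6}]'

```text
time: 9.93
position: [0.4642, -0.2894, 0.2179]
tool_rot: [-1.091, -2.943, 0.0]
ft_force: [0.4, -0.5, -0.1]
grip_width: 0.6
grip_force: 0.0
```

Emit:
jog_arm --increments '[{"tx":0,"ty":0,"tz":0,"wx":0,"wy":0,"wz":0.118,"gripper":0.6},{"tx":0,"ty":0,"tz":0,"wx":0,"wy":0,"wz":0.236,"gripper":0.6},{"tx":0,"ty":0,"tz":0,"wx":0,"wy":0,"wz":0.355,"gripper":0.6},{"tx":0,"ty":0,"tz":0,"wx":0,"wy":0,"wz":0.473,"gripper":0.6},{"tx":0,"ty":0,"tz":0,"wx":0,"wy":0,"wz":0.592,"gripper":0.6}]'

```text
time: 10.35
position: [0.4643, -0.2892, 0.2179]
tool_rot: [-1.902, -2.498, 0.001]
ft_force: [-0.2, -0.0, 0.2]
grip_width: 0.602
grip_force: 0.0
```

Emit:
jog_arm --increments '[{"tx":0,"ty":0,"tz":0,"wx":0,"wy":0,"wz":0.118,"gripper":0.6},{"tx":0,"ty":0,"tz":0,"wx":0,"wy":0,"wz":0.236,"gripper":0.6},{"tx":0,"ty":0,"tz":0,"wx":0,"wy":0,"wz":0.355,"gripper":0.6},{"tx":0,"ty":0,"tz":0,"wx":0,"wy":0,"wz":0.473,"gripper":0.6},{"tx":0,"ty":0,"tz":0,"wx":0,"wy":0,"wz":0.592,"gripper":0.6}]'

```text
time: 10.77
position: [0.4643, -0.2892, 0.2179]
tool_rot: [-2.548, -1.834, 0.002]
ft_force: [-1.0, -0.4, -0.5]
grip_width: 0.598
grip_force: 0.0
```

Emit:
jog_arm --increments '[{"tx":0,"ty":0,"tz":0,"wx":0,"wy":0,"wz":0.118,"gripper":0.6},{"tx":0,"ty":0,"tz":0,"wx":0,"wy":0,"wz":0.236,"gripper":0.6},{"tx":0,"ty":0,"tz":0,"wx":0,"wy":0,"wz":0.355,"gripper":0.6},{"tx":0,"ty":0,"tz":0,"wx":0,"wy":0,"wz":0.473,"gripper":0.6},{"tx":0,"ty":0,"tz":0,"wx":0,"wy":0,"wz":0.592,"gripper":0.6}]'

```text
time: 11.18
position: [0.4644, -0.2892, 0.218]
tool_rot: [-2.973, -1.011, 0.003]
ft_force: [-0.5, 0.5, 0.7]
grip_width: 0.6
grip_force: 0.0
```

```bash
python3 - <<'E'
from h import *
st()
w=cam('wrist');np.savez('wi.npz',**{q:np.array(v) for q,v in w.items()})
d=vision.spot_in('wrist','lid');print(d[:3])
p=proj(w,[.465,-.2935,.034]);print(p);u,v=np.round(p).astype(int)
u0=max(0,u-90);v0=max(0,v-70);print('crop',u0,v0)
cv2.imwrite('pics/g.png',cv2.resize(w['color'][v0:v0+140,u0:u0+180],None,fx=4,fy=4,interpolation=cv2.INTER_CUBIC))
st()
E
```

```text
t 11.18 p [ 0.4644 -0.2892  0.218 ] yawY -52.43 tilt [-1.9e-03  7.0e-04 -1.0e+00] F [-0.51  0.46  0.72] M [-0.03  0.11 -0.04] g 0.6 0.0 q [-0.39  0.15  0.99  1.74 -0.13  1.32 -0.29]
[{'bbox': [220.8, 138.7, 290.4, 206.7], 'conf': 0.91}]
[257.0275099  175.99295451]
crop 167 106
t 11.28 p [ 0.4644 -0.2893  0.2181] yawY -52.11 tilt [-1.9e-03  5.0e-04 -1.0e+00] F [0.1  0.92 0.62] M [-0.09  0.06 -0.01] g 0.602 0.0 q [-0.39  0.15  0.99  1.74 -0.13  1.32 -0.28]
```

View pics/g.png

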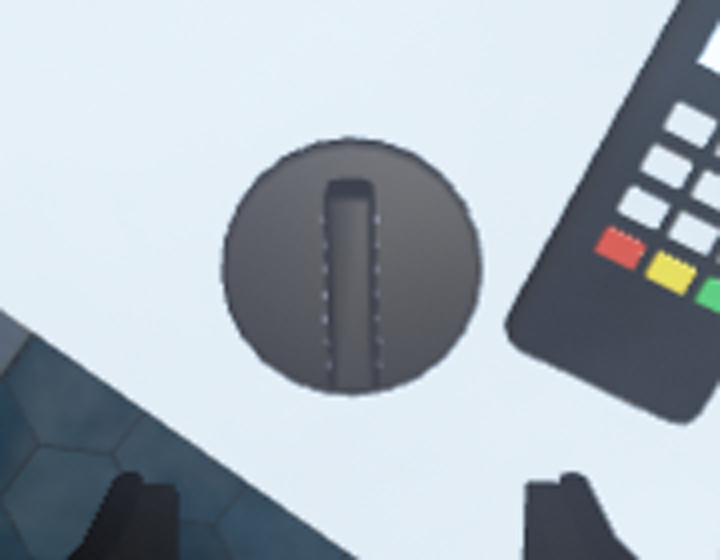

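The lid disc is centred at crop (352,267) and spans x 222–482. The fin's centreline runs from (350.5,195) to (355,388), almost parallel to the tool's x axis.

```bash
python3 - <<'E'
from h import *
i=np.load('wi.npz');i={k:i[k] for k in i.files}
g=lambda x,y,z:ray(i,167+x/4,106+y/4,z)[:2]
L=g(222,267,.034);Rr=g(482,267,.034);T=g(352,138,.034);B=g(352,395,.034)
print('disc',(L+Rr)/2,(T+B)/2,np.linalg.norm(L-Rr),np.linalg.norm(T-B))
a=g(350.5,195,.065);b=g(355,388,.065);d=a-b
print('fin',a,b,(a+b)/2,np.linalg.norm(d),np.degrees(np.arctan2(d[1],d[0])))
s,Rm=st();c=np.r_[(L+Rr+T+B)/4,s['position'][2]]
print('tool shift mm',(Rm.T@(c-s['position']))*1000)
E
```

```text
disc [ 0.46667631 -0.28910308] [ 0.46579676 -0.28978558] 0.07842903826202588 0.07928245256591732
fin [ 0.48756782 -0.27240954] [ 0.44490338 -0.30690689] [ 0.4662356  -0.28965821] 0.054866402550684215 38.95809005502382
t 11.28 p [ 0.4644 -0.2893  0.2181] yawY -52.11 tilt [-1.9e-03  5.0e-04 -1.0e+00] F [0.1  0.92 0.62] M [-0.09  0.06 -0.01] g 0.602 0.0 q [-0.39  0.15  0.99  1.74 -0.13  1.32 -0.28]
tool shift mm [ 1.32734029  1.21814601 -0.00342189]
```

Emit:
jog_arm --increments '[{"tx":1.3,"ty":1.2,"tz":30,"wx":0,"wy":0,"wz":-0.012,"gripper":0.6},{"tx":1.3,"ty":1.2,"tz":60,"wx":0,"wy":0,"wz":-0.012,"gripper":0.6},{"tx":1.3,"ty":1.2,"tz":90,"wx":0,"wy":0,"wz":-0.012,"gripper":0.6},{"tx":1.3,"ty":1.2,"tz":118,"wx":0,"wy":0,"wz":-0.012,"gripper":0.6},{"tx":1.3,"ty":1.2,"tz":140,"wx":0,"wy":0,"wz":-0.012,"gripper":0.6}]'

```text
time: 11.7
position: [0.4654, -0.2889, 0.0762]
tool_rot: [-2.961, -1.044, 0.004]
ft_force: [-0.5, 0.9, 0.0]
grip_width: 0.601
grip_force: 0.0
```

Emit:
jog_arm --increments '[{"tx":0,"ty":0,"tz":15,"wx":0,"wy":0,"wz":0,"gripper":0.6},{"tx":0,"ty":0,"tz":28,"wx":0,"wy":0,"wz":0,"gripper":0.6},{"tx":0,"ty":0,"tz":36,"wx":0,"wy":0,"wz":0,"gripper":0.6},{"tx":0,"ty":0,"tz":39,"wx":0,"wy":0,"wz":0,"gripper":0.6},{"tx":0,"ty":0,"tz":39,"wx":0,"wy":0,"wz":0,"gripper":0.6}]'

```text
time: 12.12
position: [0.4667, -0.2897, 0.0397]
tool_rot: [-2.964, -1.04, 0.001]
ft_force: [-0.9, 0.3, -0.1]
grip_width: 0.599
grip_force: 0.0
```

```bash
python3 - <<'E'
from h import *
st()
E
```

```text
t 12.12 p [ 0.4667 -0.2897  0.0397] yawY -51.34 tilt [-7.e-04  2.e-04 -1.e+00] F [-0.88  0.29 -0.1 ] M [-0.1   0.13 -0.02] g 0.599 0.0 q [-0.25  0.38  0.9   1.93 -0.35  1.   -0.09]
```

Emit:
jog_arm --increments '[{"tx":0,"ty":0,"tz":0,"wx":0,"wy":0,"wz":0,"gripper":0.4},{"tx":0,"ty":0,"tz":0,"wx":0,"wy":0,"wz":0,"gripper":0.2},{"tx":0,"ty":0,"tz":0,"wx":0,"wy":0,"wz":0,"gripper":0},{"tx":0,"ty":0,"tz":0,"wx":0,"wy":0,"wz":0,"gripper":0},{"tx":0,"ty":0,"tz":0,"wx":0,"wy":0,"wz":0,"gripper":0}]' --grip_force 45

```text
time: 12.53
position: [0.4672, -0.2898, 0.0405]
tool_rot: [2.965, 1.039, 0.002]
ft_force: [-0.3, 0.5, -0.6]
grip_width: 0.307
grip_force: 0.0
```

Emit:
jog_arm --increments '[{"tx":0,"ty":0,"tz":0,"wx":0,"wy":0,"wz":0,"gripper":0},{"tx":0,"ty":0,"tz":0,"wx":0,"wy":0,"wz":0,"gripper":0},{"tx":0,"ty":0,"tz":0,"wx":0,"wy":0,"wz":0,"gripper":0},{"tx":0,"ty":0,"tz":0,"wx":0,"wy":0,"wz":0,"gripper":0},{"tx":0,"ty":0,"tz":0,"wx":0,"wy":0,"wz":0,"gripper":0}]'

```text
time: 12.95
position: [0.4667, -0.2897, 0.0398]
tool_rot: [-2.965, -1.038, 0.0]
ft_force: [-0.5, 0.8, -1.8]
grip_width: 0.153
grip_force: 44.9
```

Emit:
jog_arm --increments '[{"tx":0,"ty":0,"tz":-15,"wx":0,"wy":0,"wz":0,"gripper":0},{"tx":0,"ty":0,"tz":-45,"wx":0,"wy":0,"wz":0,"gripper":0},{"tx":0,"ty":0,"tz":-80,"wx":0,"wy":0,"wz":0,"gripper":0},{"tx":0,"ty":0,"tz":-110,"wx":0,"wy":0,"wz":0,"gripper":0},{"tx":0,"ty":0,"tz":-127,"wx":0,"wy":0,"wz":0,"gripper":0}]'

```text
time: 13.37
position: [0.4679, -0.291, 0.1703]
tool_rot: [2.963, 1.037, 0.005]
ft_force: [0.2, -0.2, -2.2]
grip_width: 0.156
grip_force: 44.9
```

```bash
python3 - <<'E'
from h import *
s,Rm=st()
print((Rm.T@(np.array([.4849,-.038,s['position'][2]])-s['position'])*1000).round(1))
E
```

```text
t 13.37 p [ 0.4679 -0.291   0.1703] yawY -51.44 tilt [ 0.0039 -0.0014 -1.    ] F [ 0.19 -0.21 -2.19] M [-0.15  0.04 -0.02] g 0.156 44.9 q [-0.37  0.2   0.99  1.8  -0.18  1.23 -0.23]
[ 171.1 -187.2   -0.3]
```

Emit:
jog_arm --increments '[{"tx":17,"ty":-18.5,"tz":0,"wx":0,"wy":0,"wz":0,"gripper":0},{"tx":34,"ty":-37,"tz":0,"wx":0,"wy":0,"wz":0,"gripper":0},{"tx":51.4,"ty":-55.6,"tz":0,"wx":0,"wy":0,"wz":0,"gripper":0},{"tx":68.5,"ty":-74,"tz":0,"wx":0,"wy":0,"wz":0,"gripper":0},{"tx":85.6,"ty":-92.7,"tz":0,"wx":0,"wy":0,"wz":0,"gripper":0}]'

```text
time: 13.78
position: [0.4757, -0.1629, 0.1669]
tool_rot: [-2.965, -1.038, -0.001]
ft_force: [-0.4, -0.6, -1.2]
grip_width: 0.158
grip_force: 44.9
```

Emit:
jog_arm --increments '[{"tx":17,"ty":-18.5,"tz":0,"wx":0,"wy":0,"wz":0,"gripper":0},{"tx":34,"ty":-37,"tz":0,"wx":0,"wy":0,"wz":0,"gripper":0},{"tx":51.4,"ty":-55.6,"tz":0,"wx":0,"wy":0,"wz":0,"gripper":0},{"tx":68.5,"ty":-74,"tz":0,"wx":0,"wy":0,"wz":0,"gripper":0},{"tx":85.6,"ty":-92.7,"tz":0,"wx":0,"wy":0,"wz":0,"gripper":0}]'

```text
time: 14.2
position: [0.4847, -0.0371, 0.167]
tool_rot: [-2.965, -1.038, -0.001]
ft_force: [0.1, -0.1, -1.6]
grip_width: 0.161
grip_force: 44.9
```

Emit:
jog_arm --increments '[{"tx":0,"ty":0,"tz":0,"wx":0,"wy":0,"wz":0.08,"gripper":0},{"tx":0,"ty":0,"tz":0,"wx":0,"wy":0,"wz":0.16,"gripper":0},{"tx":0,"ty":0,"tz":0,"wx":0,"wy":0,"wz":0.24,"gripper":0},{"tx":0,"ty":0,"tz":0,"wx":0,"wy":0,"wz":0.32,"gripper":0},{"tx":0,"ty":0,"tz":0,"wx":0,"wy":0,"wz":0.39,"gripper":0}]'

```text
time: 14.62
position: [0.4847, -0.0383, 0.1668]
tool_rot: [-3.111, -0.438, 0.0]
ft_force: [-0.3, 0.9, -2.1]
grip_width: 0.153
grip_force: 44.9
```

Emit:
jog_arm --increments '[{"tx":0,"ty":0,"tz":0,"wx":0,"wy":0,"wz":0.1,"gripper":0},{"tx":0,"ty":0,"tz":0,"wx":0,"wy":0,"wz":0.2,"gripper":0},{"tx":0,"ty":0,"tz":0,"wx":0,"wy":0,"wz":0.3,"gripper":0},{"tx":0,"ty":0,"tz":0,"wx":0,"wy":0,"wz":0.396,"gripper":0},{"tx":0,"ty":0,"tz":0,"wx":0,"wy":0,"wz":0.396,"gripper":0}]'

```text
time: 15.03
position: [0.4847, -0.0384, 0.1668]
tool_rot: [-3.136, 0.181, 0.001]
ft_force: [-0.2, 0.1, -2.0]
grip_width: 0.16
grip_force: 44.9
```

```bash
python3 - <<'E'
from h import *
st()
w=cam('wrist');np.savez('wi.npz',**{q:np.array(v) for q,v in w.items()})
cv2.imwrite('pics/hh.png',cv2.resize(w['color'][100:250,155:355],None,fx=4,fy=4,interpolation=cv2.INTER_CUBIC))
st()
E
```

```text
t 15.03 p [ 0.4847 -0.0384  0.1668] yawY -96.59 tilt [-3.e-04  0.e+00 -1.e+00] F [-0.17  0.07 -2.01] M [-0.06  0.15  0.03] g 0.16 44.9 q [-0.74 -0.01  0.77  1.94  0.01  1.21 -1.66]
t 15.08 p [ 0.4847 -0.0383  0.1668] yawY -96.34 tilt [-3.e-04  0.e+00 -1.e+00] F [-1.08 -0.4  -1.78] M [-0.06  0.15  0.05] g 0.154 44.9 q [-0.74 -0.01  0.77  1.94  0.01  1.21 -1.66]
```

View pics/hh.png

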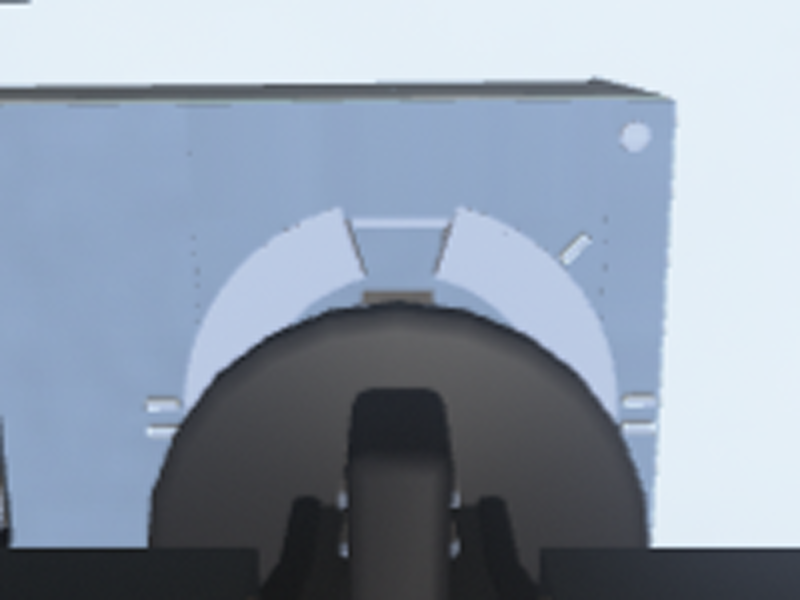

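The lid's front lug is at crop (363–433, ~300), and the notch's inner corners are at (365,275) and (437,275). The paired ribs are at (163,417) and (638,413). I compute the offset.

```bash
python3 - <<'E'
from h import *
i=np.load('wi.npz');i={k:i[k] for k in i.files}
g=lambda x,y,z:ray(i,155+x/4,100+y/4,z)[:2]
A=g(163,417,.092);B=g(638,413,.092);m=(A+B)/2
d=A-B;print('ribs',A,B,'mouth',m,np.linalg.norm(d),'axis yaw',np.degrees(np.arctan2(d[1],d[0]))-90)
n=(g(365,275,.092)+g(437,275,.092))/2;print('notch in',n,np.linalg.norm(g(365,275,.092)-g(437,275,.092)),'r',np.linalg.norm(n-m),np.degrees(np.arctan2(*(n-m)[::-1])))
n2=(g(345,215,.092)+g(456,215,.092))/2;print('notch out',n2)
for z in(.142,.134): 
  l=(g(363,291,z)+g(433,291,z))/2;print('lug',l,np.linalg.norm(g(363,291,z)-g(433,291,z)))
# disc: lateral extents at z top .161
a,b=g(151,520,.157),g(648,520,.157);print('disc mid',(a+b)/2,np.linalg.norm(a-b))
a,b=g(360,455,.192),g(442,455,.192);print('fin mid',(a+b)/2,np.linalg.norm(a-b))
s,Rm=st();print(Rm.round(3)[:,:2])
E
```

```text
ribs [0.48955022 0.01110699] [ 0.47888374 -0.08944897] mouth [ 0.48421698 -0.03917099] 0.1011201034616524 axis yaw -6.055009520281033
notch in [ 0.51433303 -0.04273849] 0.014797834536166943 r 0.030326610465800825 -6.755687521700339
notch out [ 0.52663001 -0.0440391 ]
lug [ 0.52204523 -0.04295833] 0.011387788158125065
lug [ 0.52028856 -0.04276385] 0.011876748645200842
disc mid [ 0.48845493 -0.03932888] 0.07881408499219743
fin mid [ 0.51233156 -0.04217312] 0.010173313091744803
t 15.08 p [ 0.4847 -0.0383  0.1668] yawY -96.34 tilt [-3.e-04  0.e+00 -1.e+00] F [-1.08 -0.4  -1.78] M [-0.06  0.15  0.05] g 0.154 44.9 q [-0.74 -0.01  0.77  1.94  0.01  1.21 -1.66]
[[ 0.994 -0.11 ]
 [-0.11  -0.994]
 [-0.    -0.   ]]
```

Lid and mouth agree to within about 1 mm. Lowering with a small correction.

Emit:
jog_arm --increments '[{"tx":-0.6,"ty":0.5,"tz":10,"wx":0,"wy":0,"wz":0,"gripper":0},{"tx":-0.6,"ty":0.5,"tz":20,"wx":0,"wy":0,"wz":0,"gripper":0},{"tx":-0.6,"ty":0.5,"tz":28,"wx":0,"wy":0,"wz":0,"gripper":0},{"tx":-0.6,"ty":0.5,"tz":31,"wx":0,"wy":0,"wz":0,"gripper":0},{"tx":-0.6,"ty":0.5,"tz":32,"wx":0,"wy":0,"wz":0,"gripper":0}]'

```text
time: 15.5
position: [0.4834, -0.0386, 0.1337]
tool_rot: [3.136, -0.175, -0.004]
ft_force: [0.4, 0.4, -1.9]
grip_width: 0.157
grip_force: 44.9
```

Emit:
jog_arm --increments '[{"tx":0,"ty":0,"tz":2,"wx":0,"wy":0,"wz":0,"gripper":0},{"tx":0,"ty":0,"tz":4,"wx":0,"wy":0,"wz":0,"gripper":0},{"tx":0,"ty":0,"tz":5.5,"wx":0,"wy":0,"wz":0,"gripper":0},{"tx":0,"ty":0,"tz":6.5,"wx":0,"wy":0,"wz":0,"gripper":0},{"tx":0,"ty":0,"tz":7,"wx":0,"wy":0,"wz":0,"gripper":0}]'

```text
time: 15.92
position: [0.4844, -0.0385, 0.1281]
tool_rot: [-3.137, 0.176, -0.0]
ft_force: [0.1, -0.3, -2.2]
grip_width: 0.162
grip_force: 44.9
```

```bash
python3 - <<'E'
from h import *
st()
E
```

```text
t 15.92 p [ 0.4844 -0.0385  0.1281] yawY -96.42 tilt [ 2.e-04  1.e-04 -1.e+00] F [ 0.14 -0.34 -2.24] M [-0.07  0.18 -0.  ] g 0.162 44.9 q [-0.73  0.03  0.78  1.99 -0.03  1.13 -1.63]
```

Emit:
jog_arm --increments '[{"tx":0,"ty":0,"tz":2,"wx":0,"wy":0,"wz":0,"gripper":0},{"tx":0,"ty":0,"tz":4,"wx":0,"wy":0,"wz":0,"gripper":0},{"tx":0,"ty":0,"tz":6,"wx":0,"wy":0,"wz":0,"gripper":0},{"tx":0,"ty":0,"tz":7,"wx":0,"wy":0,"wz":0,"gripper":0},{"tx":0,"ty":0,"tz":8,"wx":0,"wy":0,"wz":0,"gripper":0}]'

```text
time: 16.33
position: [0.4842, -0.0385, 0.1199]
tool_rot: [-3.137, 0.176, 0.0]
ft_force: [0.2, -0.3, -1.9]
grip_width: 0.159
grip_force: 44.9
```

```bash
python3 - <<'E'
from h import *
st()
E
```

```text
t 16.33 p [ 0.4842 -0.0385  0.1199] yawY -96.43 tilt [-1.e-04  0.e+00 -1.e+00] F [ 0.21 -0.25 -1.85] M [ 0.02  0.21 -0.03] g 0.159 44.9 q [-0.73  0.05  0.78  2.   -0.04  1.11 -1.62]
```

Clean entry. Lowering the remaining 14 mm or so.

Emit:
jog_arm --increments '[{"tx":0,"ty":0,"tz":3,"wx":0,"wy":0,"wz":0,"gripper":0},{"tx":0,"ty":0,"tz":6,"wx":0,"wy":0,"wz":0,"gripper":0},{"tx":0,"ty":0,"tz":9,"wx":0,"wy":0,"wz":0,"gripper":0},{"tx":0,"ty":0,"tz":11,"wx":0,"wy":0,"wz":0,"gripper":0},{"tx":0,"ty":0,"tz":12,"wx":0,"wy":0,"wz":0,"gripper":0}]'

```text
time: 16.75
position: [0.484, -0.0385, 0.1076]
tool_rot: [3.136, -0.176, -0.001]
ft_force: [-0.8, 0.6, -2.0]
grip_width: 0.157
grip_force: 44.9
```

Emit:
jog_arm --increments '[{"tx":0,"ty":0,"tz":0.5,"wx":0,"wy":0,"wz":0,"gripper":0},{"tx":0,"ty":0,"tz":1,"wx":0,"wy":0,"wz":0,"gripper":0},{"tx":0,"ty":0,"tz":1.5,"wx":0,"wy":0,"wz":0,"gripper":0},{"tx":0,"ty":0,"tz":2,"wx":0,"wy":0,"wz":0,"gripper":0},{"tx":0,"ty":0,"tz":2.5,"wx":0,"wy":0,"wz":0,"gripper":0}]'

```text
time: 17.17
position: [0.4845, -0.0384, 0.1057]
tool_rot: [-3.136, 0.176, -0.001]
ft_force: [-0.7, 0.9, 2.5]
grip_width: 0.156
grip_force: 45.0
```

```bash
python3 - <<'E'
from h import *
st()
E
```

```text
t 17.17 p [ 0.4845 -0.0384  0.1057] yawY -96.42 tilt [ 4.e-04  2.e-04 -1.e+00] F [-0.74  0.86  2.49] M [-0.12  0.44 -0.01] g 0.156 45.0 q [-0.72  0.07  0.78  2.01 -0.05  1.08 -1.6 ]
```

Seated. Twisting clockwise (+wz) in two parts.

Emit:
jog_arm --increments '[{"tx":0,"ty":0,"tz":0,"wx":0,"wy":0,"wz":0.08,"gripper":0},{"tx":0,"ty":0,"tz":0,"wx":0,"wy":0,"wz":0.16,"gripper":0},{"tx":0,"ty":0,"tz":0,"wx":0,"wy":0,"wz":0.24,"gripper":0},{"tx":0,"ty":0,"tz":0,"wx":0,"wy":0,"wz":0.32,"gripper":0},{"tx":0,"ty":0,"tz":0,"wx":0,"wy":0,"wz":0.4,"gripper":0}]'

```text
time: 17.58
position: [0.4844, -0.0392, 0.1058]
tool_rot: [3.037, -0.802, 0.001]
ft_force: [1.0, -1.9, -1.2]
grip_width: 0.158
grip_force: 44.9
```

```bash
python3 - <<'E'
from h import *
st()
E
```

```text
t 17.58 p [ 0.4844 -0.0392  0.1058] yawY -119.57 tilt [ 3.e-04 -8.e-04 -1.e+00] F [ 0.98 -1.86 -1.22] M [-0.37  0.27  0.09] g 0.158 44.9 q [-0.74  0.07  0.8   2.02 -0.06  1.08 -2.  ]
```

Emit:
jog_arm --increments '[{"tx":0,"ty":0,"tz":0,"wx":0,"wy":0,"wz":0.09,"gripper":0},{"tx":0,"ty":0,"tz":0,"wx":0,"wy":0,"wz":0.18,"gripper":0},{"tx":0,"ty":0,"tz":0,"wx":0,"wy":0,"wz":0.27,"gripper":0},{"tx":0,"ty":0,"tz":0,"wx":0,"wy":0,"wz":0.34,"gripper":0},{"tx":0,"ty":0,"tz":0,"wx":0,"wy":0,"wz":0.383,"gripper":0}]'

```text
time: 18.0
position: [0.4842, -0.0393, 0.1057]
tool_rot: [2.829, -1.364, 0.0]
ft_force: [-1.3, -1.9, -0.4]
grip_width: 0.157
grip_force: 45.0
```

Emit:
jog_arm --increments '[{"tx":0,"ty":0,"tz":0,"wx":0,"wy":0,"wz":0,"gripper":0},{"tx":0,"ty":0,"tz":0,"wx":0,"wy":0,"wz":0,"gripper":0},{"tx":0,"ty":0,"tz":0,"wx":0,"wy":0,"wz":0,"gripper":0},{"tx":0,"ty":0,"tz":0,"wx":0,"wy":0,"wz":0,"gripper":0},{"tx":0,"ty":0,"tz":0,"wx":0,"wy":0,"wz":0,"gripper":0}]'

```text
time: 18.42
position: [0.4842, -0.0392, 0.1057]
tool_rot: [2.832, -1.359, 0.0]
ft_force: [-2.3, -3.5, 2.0]
grip_width: 0.155
grip_force: 45.0
```

```bash
python3 - <<'E'
from h import *
st()
w=cam('wrist')
np.savez('wi.npz',**{q:np.array(v) for q,v in w.items()})
cv2.imwrite('pics/z.png',cv2.resize(w['color'][100:250,155:355],None,fx=4,fy=4,interpolation=cv2.INTER_CUBIC))
st()
E
```

```text
t 18.42 p [ 0.4842 -0.0392  0.1057] yawY -141.28 tilt [-2.e-04 -7.e-04 -1.e+00] F [-2.35 -3.49  2.03] M [-0.92  0.68  0.17] g 0.155 45.0 q [-0.76  0.07  0.82  2.02 -0.06  1.08 -2.38]
t 18.47 p [ 0.4842 -0.0392  0.1057] yawY -141.28 tilt [-2.e-04 -7.e-04 -1.e+00] F [-1.01 -3.62  1.77] M [-0.92  0.72  0.2 ] g 0.156 45.0 q [-0.76  0.07  0.82  2.02 -0.06  1.08 -2.38]
```

View pics/z.png

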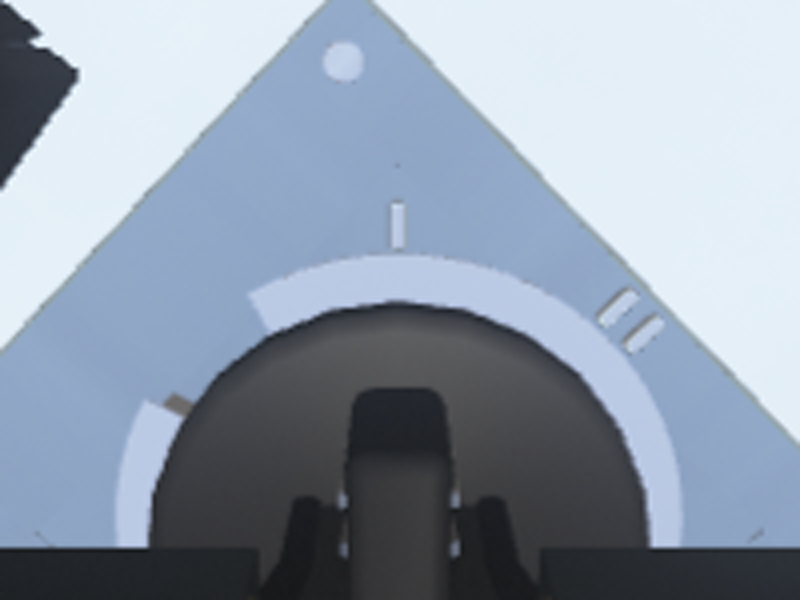

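The fin, centred at x≈398, points straight at the single half-turn rib at (398,225). It has not slipped in the grip, and the spring torque is present, so I hand it in.

```bash
python3 -c "
from bench import ctrl
print(ctrl.close_job())"
```

```text
the job is handed in; nothing more can be done
None
```

The gate plate is in its slot with the handle on the deck, and the lid is seated, turned clockwise to the half-turn mark and still held there at 45 N. The job was handed in at about 18.5 s of the 61 s allowed.

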